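# Clamp the soil tin on the shaker

### The job

Clamp the closed soil-sample tin on the shaker, pushing with the tips or the outside of the fingers and never gripping: swing the steel hold-down strap round over the tin until it meets its stop post, and only then push the black cam lever on top of it all the way down so that the pad presses on the lid. Do not pick anything up; leave the tin in its seat and everything else on the table where it stands.

Things in the scene. Friction and masses are not known exactly. Their poses are not given: they have to be found in the camera images.
- shaker: grey box-shaped shaker with a metal top plate, 160 (x) by 230 (y) by 45 mm tall, fixed; origin at the centre of its underside; at yaw 0 its front faces the robot. In its frame: tin seat at the centre, strap's pivot post at y = +85 mm, stop post at y = -67 mm (110 mm high, under the strap, with an upright cheek on its +x side, 128 mm high, that stops the strap)
- strap (a joint): angle of the steel hold-down strap about its upright pivot, rad. 0: swung aside towards the robot; grows anticlockwise seen from above to 1.7: over the tin, along the shaker's -y, against the stop. Stiff hinge, 0.2 N m, stays where left. The strap is a level bar 22 mm wide, 112 to 128 mm above the table, reaching 165 mm from the pivot; 12 mm of free air between it and the tin's lid
- strap_pivot (a point): point on the strap's pivot axis, at the strap's mid-height (120 mm above the table)
- strap_push (a point): point on the centre line of the strap 145 mm from the pivot, 20 mm short of its free end, at mid-height; a good place to push its side
- lever (a joint): angle of the cam lever on the strap, rad. 0: standing up (80 degrees above level); 1.4: fully down, level along the strap, its tip towards the pivot. Push it from its outer side (facing the strap's free end), towards the pivot and down. Stiff hinge, 0.15 to 0.2 N m (about 4 N at 55 mm from the hinge), stays where left. It drives the pad under the strap 10 mm down
- lever_hinge (a point): the lever's hinge, on the strap's centre line 85 mm from the strap's pivot, 142 mm above the table; the hinge axis is level and square to the strap. Two cheeks beside it reach 150 mm above the table.
- lever_tip (a point): the lever's free tip, 70 mm from its hinge, on the lever's centre line; the black lever is 13 mm wide and 9 mm thick
- pad: round rubber pad, 26 mm wide, 5 mm thick, on the plunger under the strap 85 mm from the pivot; origin at the centre of its underside, which stands 6 mm above the tin's lid while the lever is up; it presses on the lid with about 7 N when the lever is fully down
- tin: the closed metal sample tin to be clamped, 67 mm wide, 55 mm tall, loose in its seat (a black ring 10 mm high); origin at the centre of its underside, 45 mm above the table, so its lid is 100 mm above the table
- seat_centre (a point): centre of the tin's seat, on the shaker's top plate, 45 mm above the table
- spare_tin: bystander, loose: a second closed metal tin like the clamped one (67 mm wide, 55 mm tall), standing on the table in front of the shaker, partly under the strap's sweep; origin at the centre of its underside
- cup: bystander, loose: white plastic cup, 60 mm wide, 68 mm tall, in front of the shaker; origin at the centre of its underside
- cup_b: bystander, loose: larger white plastic cup, 72 mm wide, 85 mm tall, off to one side; origin at the centre of its underside
- beaker: bystander, loose: glass beaker, 66 mm wide, 95 mm tall, off to one side; origin at the centre of its underside
- jar: bystander, loose: brown glass jar with a lid, 64 mm wide, 85 mm tall, off to one side; origin at the centre of its underside
- scoop: bystander, loose: spoon, 190 mm long, lying on the table to the right of the shaker; origin on its centre line, within its length, at table height
- pencil: bystander, loose: pencil, 175 mm long, 8 mm thick, lying near the robot; origin at the centre of its underside
- weight: bystander, loose: small brass weight, 26 mm wide, 32 mm tall, standing on the shaker's far left corner; origin at the centre of its underside
Things that resemble listed ones, but are neither listed nor needed, are in the scene too. What is shaped like the tin but blue or purple is not meant.

How it is judged (in metres and radians):
On the way, in this order (a step that is already met when the one before it is completed fails the run):
1. the strap is swung over the tin, against its stop (within 0.05 rad), the lever still up (value of joint strap above 1.65 rad and value of joint lever below 0.6 rad), for 0.2 s.
2. the cam lever is pushed all the way down (value of joint lever above 1.3 rad), for 0.2 s.
At the end, for the whole second after the job is handed in: The strap is within 0.05 rad of its stop (joint above 1.65), the lever within 0.1 rad of fully down (joint above 1.3), the pad presses on the tin's lid with more than 3 N, the tin stands upright in its seat (within 8 mm), and every bystander is within 30 mm of where it stood (value of joint strap above 1.65 rad and value of joint lever above 1.3 rad and contact force between pad and tin above 3 N and horizontal distance between tin and seat_centre below 0.008 m and angle between tin's own z axis and vertical below 0.06 rad and distance of each of spare_tin, cup, cup_b, beaker, jar, scoop, pencil, weight from where it was at the start of the episode below 0.03 m); the robot touches nothing.
It fails at once if the strap or the lever is taken between the fingers ((x of the grasp point in the frame of strap_push between -0.15 and 0.025 m and y of the grasp point in the frame of strap_push between -0.008 and 0.008 m and z of the grasp point in the frame of strap_push between -0.02 and 0.018 m) or (x of the grasp point in the frame of lever_tip between -0.014 and 0.06 m and y of the grasp point in the frame of lever_tip between -0.009 and 0.009 m and z of the grasp point in the frame of lever_tip between -0.006 and 0.006 m)).
It fails at once if the lever is pushed down (past 0.75 rad) while the strap is not over the tin (value of joint lever above 0.75 rad and value of joint strap below 1.6 rad).
It fails at once if the tin is lifted, tipped or taken out of its seat (distance of tin from where it was at the start of the episode above 0.012 m or angle between tin's own z axis and vertical above 0.15 rad).
It fails at once if a bystander is picked up or pushed more than 30 mm (distance of any of spare_tin, cup, cup_b, beaker, jar, scoop, pencil, weight from where it was at the start of the episode above 0.03 m).
It also fails if it takes over 51 s, if anything falls off the work surface, if the arm or the gripper's body presses on something with over 40 N, if the wrist force passes 120 N, or if a joint passes its speed limit or range.

### The arm

A 6-joint arm with a two-finger parallel gripper is mounted at the origin on the work surface. World frame = base frame: x ahead of the robot, y to its left, z up, the work surface at z = 0. Lengths are in mm, angles in rad, forces in N, time in s.
With the tool pointing down it reaches from about 400 to 925 mm from the base axis. Payload 12.5 kg.
Tool frame: the origin (TCP) lies on the centre line of the jaws, within the pads' length; the fingertips stand 25 mm ahead of it and the grasp point (between the pads) lies 6 mm ahead of it (env.tip_extent is the distance from the TCP to the fingertips, in mm); x points along the fingers, z is the direction in which the jaws open and shut, and the axes are right-handed (so a half turn about x gives the same grasp; the last joint's range is limited). The gripper opens to 95 mm and grips with 3 to 60 N. Pads are 20 mm wide; open, the fingers measure 119 mm over their backs; the gripper's body (75 mm by 180 mm) begins 59 mm behind the grasp point.
Start: joints at [1.016, 0.491, 1.559, -0, 1.092, -0.106], TCP at [271.163, 563.129, 239.661] pointing down, gripper open.
Joint ranges: [-3.1, 3.1], [-0.84, 2.19], [0.05, 2.79], [-1.13, 4.28], [0.06, 2.93], [-2.69, 2.69]. Speed limits (rad/s): [2.22, 2.22, 2.79, 3.14, 3.14, 3.14].

### API

Orientations are given as [roll, pitch, yaw] about the fixed x, y, z axes, in that order (R = Rz(yaw) Ry(pitch) Rx(roll)).
In Python, from cell import env gives the robot as it stands.
- The arm moves only by the tool step_arm, never from a script. Its argument "rows" is a list of rows, each a list of 6 numbers: the shift along the tool's x, y, z in mm, then the turn, a rotation vector about the tool's x, y, z in rad. In form: [[x, y, z, wx, wy, wz], ...]. A call has 1 to 8 rows; each row shifts and turns the pose as measured when the row begins, along the tool's axes as they then stand; what a row does not reach is not made up. A row lasts 1/8 s, in which the tool goes at most 62.5 mm and 10.7 degrees, less where a joint would pass 70% of its speed; a pose out of reach is approached as far as the arm can. A call is refused whole if a number of a shift passes 62.5 or a number of a turn 0.188, either way. A call with a gripper value outside its range is refused whole. "grip" is the finger opening in mm, from 0 to 95.1, set as the call begins (left out, the last holds). The fingers move at their own pace and stop on an object; the grip force is fixed at half the most. Time passes only in rows, so rows that do not move let the fingers close. It gives the time, the measured TCP pose, the force and the opening at its end, in the units of the state.
- env.state(): the state, without advancing time (a new reading comes with each control period).
- env.read_camera(name): name is "side" or "top" or "wrist"; returns the picture (480x640x3 uint8, red, green, blue); there is no depth.
- env.get_calibration(name): a dict with "fx", "fy", "cx", "cy" (pixels), "D" ([k1, k2, p1, p2, k3] as OpenCV has them; the pictures are not rectified), "pose" (4x4, takes a point from camera to world coordinates); the wrist camera has in their place "hand_eye" (4x4, takes a point from camera to tool coordinates, whose origin is the TCP and whose axes are the tool frame's). Camera axes: x right, y down, z forward; pixel columns grow to the right and rows downward; lengths in mm; the calibration is good to about 2 mm. A picture is of the moment at which its call begins: read the wrist's pose just before it. get_calibration takes no time and is no camera call.
- env.job_done(): hands the job in, once; it reports no verdict.
The state is a dict: "t": time; "joints": joint angles; "qvel": joint speeds; "tau": joint torques, N m; "eef_pos": TCP position; "tcp_rot": TCP orientation; "ft_force": force on the tool from outside, world axes, zero at the start; "moment": the same for the moment, N m; "opening": opening from 0.0 (shut) to 1.0 (fully open).
Only numpy, scipy, OpenCV 4.12 (cv2) and the standard library are available. Lean on these libraries where they do the work, as an engineer would, in place of code of your own. Each camera call takes 0.05 s, during which the arm holds its last target.

## Working session

There is one attempt and no reset: what is moved stays moved. The work goes in short steps, Python scripts to look and compute and a tool call to move; the robot and the scene stay as the last step left them, time stands still between calls to the robot, and variables do not carry over. Pictures are saved under pics/ and viewed, and the job is handed in when it is done.

Besides the shell and the picture viewer there is one more tool, called by a JSON object that holds its "name" and its "arguments", one argument or row to a line. step_arm: Moves the arm, as the interface text tells. Its arguments: {"type":"object","properties":{"rows":{"type":"array","items":{"type":"array","items":{"type":"number"}}},"grip":{"type":"number"}},"required":["rows"]}

```bash
mkdir -p pics; ls
python3 - <<'E'
from cell import env
import cv2
print(env.state())
for n in ("top","side","wrist"):
    im=env.read_camera(n); cv2.imwrite(f"pics/{n}0.png",im[:,:,::-1])
    c=env.get_calibration(n); print(n,c)
E
```

```text
pics
{'t': 0.0, 'joints': array([ 1.01637131e+00,  4.91591554e-01,  1.55943368e+00, -2.71714663e-05,
        1.09172488e+00, -1.05600069e-01]), 'qvel': array([ 3.95900029e-04, -1.49865984e-03, -6.11114846e-04,  6.56014126e-05,
        2.49072892e-04, -1.67910466e-03]), 'tau': array([-3.89075558e-04, -6.12653446e+01, -2.58172649e+01,  6.91817561e-02,
        4.83672868e-02, -1.88131025e-04]), 'eef_pos': array([271.06352074, 562.9225722 , 239.04729155]), 'tcp_rot': array([ 3.05680922,  1.56963861, -2.10439217]), 'ft_force': array([-0.9244372 , -0.03971181,  0.52313175]), 'moment': array([ 0.02636864, -0.00334046,  0.02041838]), 'opening': 0.9996992095254051}
top {'fx': 462.02111497799814, 'fy': 462.02111497799814, 'cx': 322.94268779579005, 'cy': 242.6292551186152, 'D': array([0.01899962, 0.        , 0.        , 0.        , 0.        ]), 'pose': array([[ 9.40925514e-02, -9.69446555e-01,  2.26539111e-01,
         2.80245724e+02],
       [-9.95548718e-01, -9.03847633e-02,  2.67085075e-02,
        -1.74346691e+01],
       [-5.41678663e-03, -2.28043793e-01, -9.73635808e-01,
         1.07389
[... 467 characters left out ...]
1.68606766e-02, -7.75345778e-01, -6.31311842e-01,
         1.13642456e+03],
       [ 0.00000000e+00,  0.00000000e+00,  0.00000000e+00,
         1.00000000e+00]])}
wrist {'fx': 431.24146621570554, 'fy': 431.24146621570554, 'cx': 312.7902636137486, 'cy': 244.56005013893446, 'D': array([0.00755771, 0.        , 0.        , 0.        , 0.        ]), 'hand_eye': array([[-2.09016180e-05, -2.36512072e-01,  9.71628550e-01,
        -1.45841050e+02],
       [-3.56358694e-04, -9.71628487e-01, -2.36512065e-01,
         6.56672215e+01],
       [ 9.99999936e-01, -3.51191766e-04, -6.39745257e-05,
        -3.59923290e-01],
       [ 0.00000000e+00,  0.00000000e+00,  0.00000000e+00,
         1.00000000e+00]])}
```

View pics/top0.png

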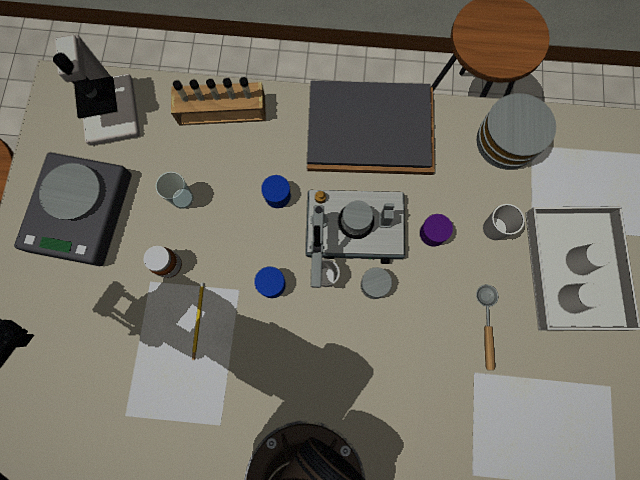

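View pics/side0.png

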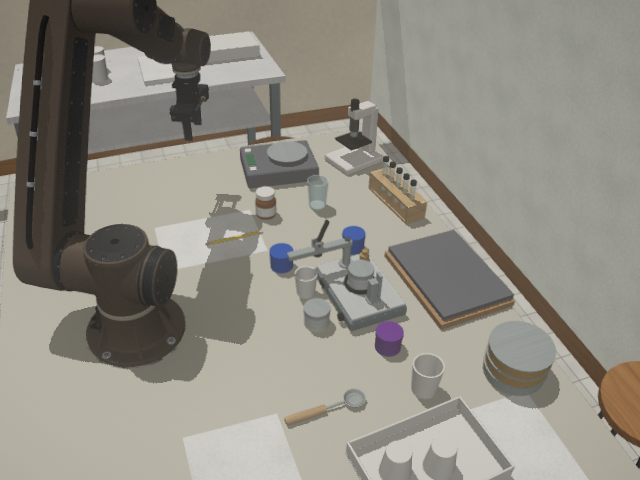

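View pics/wrist0.png

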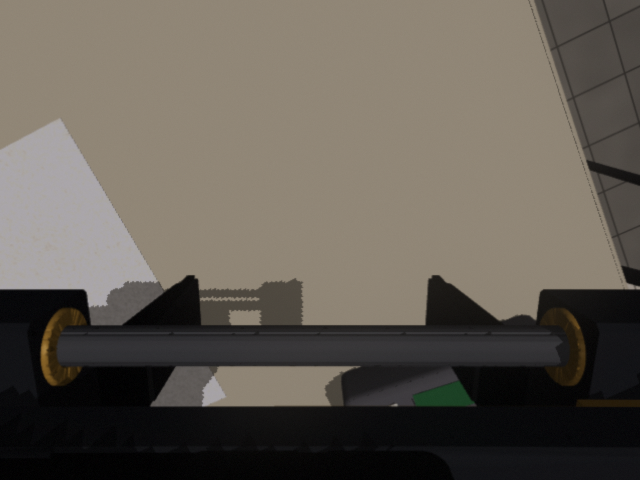

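Top view: strap from the pivot (318,205) to the free end (318,287), the black lever at (317,235), the tin at (358,218) on the shaker, the spare tin at (377,282) and the cup at (330,272). The side view agrees. Candidates for the tin are grey (358,218) on the shaker, grey (377,282) on the table, blue (276,191) and (270,282), and purple (437,230). I choose (358,218). The strap is unique. Next, a close crop and measurements.

```bash
cat > h.py <<'E'
import numpy as np, cv2
from cell import env
from scipy.spatial.transform import Rotation as Ro
def cam(n):
    c=env.get_calibration(n); K=np.array([[c['fx'],0,c['cx']],[0,c['fy'],c['cy']],[0,0,1]])
    if n=='wrist':
        s=env.state(); T=np.eye(4); T[:3,:3]=Ro.from_euler('xyz',s['tcp_rot']).as_matrix(); T[:3,3]=s['eef_pos']; P=T@c['hand_eye']
    else: P=c['pose']
    return K,c['D'],P
def ray(C,uv):
    K,D,P=C
    p=cv2.undistortPoints(np.array([[uv]],float),K,D)[0,0]
    return P[:3,3],P[:3,:3]@np.array([p[0],p[1],1.])
def onz(C,uv,z):
    o,d=ray(C,uv); return o+d*(z-o[2])/d[2]
def proj(C,X):
    K,D,P=C; Ti=np.linalg.inv(P)
    return cv2.projectPoints(np.array([X],float),cv2.Rodrigues(Ti[:3,:3])[0],Ti[:3,3],K,D)[0][0,0]
def two(C1,u1,C2,u2):
    o1,d1=ray(C1,u1);o2,d2=ray(C2,u2)
    t=np.linalg.lstsq(np.c_[d1,-d2],o2-o1,rcond=None)[0]
    a=o1+t[0]*d1;b=o2+t[1]*d2
    return (a+b)/2,np.linalg.norm(a-b)
E
python3 - <<'E'
import cv2
t=cv2.imread('pics/top0.png')[170:310,290:430]; cv2.imwrite('pics/tc.png',cv2.resize(t,None,fx=4.2,fy=4.2,interpolation=cv2.INTER_CUBIC))
t=cv2.imread('pics/side0.png')[205:345,265:415]; cv2.imwrite('pics/sc.png',cv2.resize(t,None,fx=4,fy=4,interpolation=cv2.INTER_CUBIC))
E
```

```text
(no output)
```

View pics/tc.png

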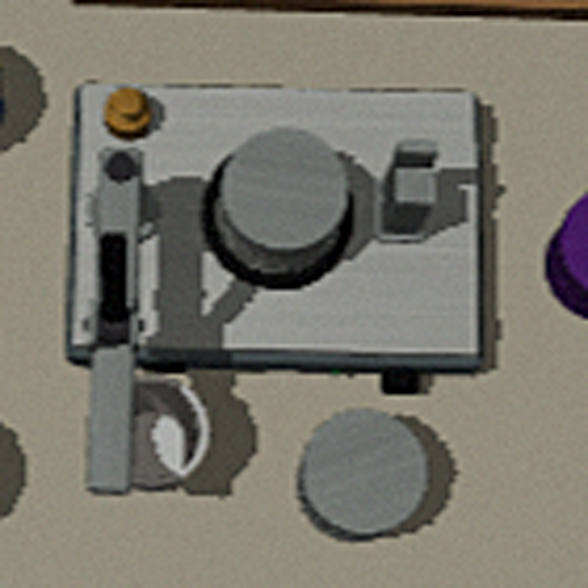

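View pics/sc.png

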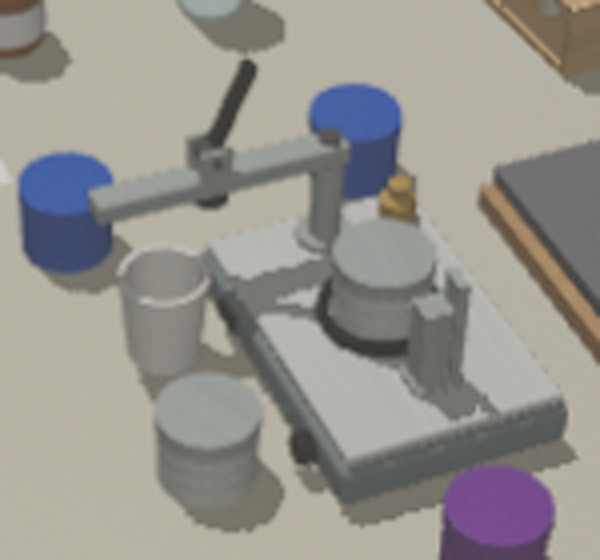

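The crop shows the seated tin with its black ring, the strap with the black lever, and the stop post at crop (410,190). The choice is confirmed. Now to triangulate.

Run:
```python
from h import *
T=cam('top');S=cam('side')
t=lambda x,y:(290+(x+.5)/4.2-.5,170+(y+.5)/4.2-.5); s=lambda x,y:(265+(x+.5)/4-.5,205+(y+.5)/4-.5)
print('corners',[onz(T,t(*p),45).round(0)[:2] for p in((80,83),(477,93),(484,355),(70,348))])
print('pivot',onz(T,t(122,162),132).round(0), two(T,t(122,162),S,s(330,138)))
for p in((90,350),(131,347),(130,491),(88,490)): print('strap',onz(T,t(*p),128).round(1))
print('end 2v',two(T,t(109,490),S,s(97,196)))
print('tin lid',onz(T,t(284,190),100).round(1), 'side',onz(S,s(384,253),100).round(1))
print('spare',onz(T,t(365,471),55).round(0),'side',onz(S,s(208,410),55).round(0))
print('levertip',two(T,t(113,238),S,s(249,66)))
print('stop post',onz(T,t(415,182),110).round(0),onz(S,s(433,305),110).round(0),'cheek',onz(T,t(418,145),128).round(0))
```

```text
corners [array([645.,  56.]), array([ 659., -165.]), array([ 510., -177.]), array([493.,  46.])]
pivot [574.  25. 132.] (array([571.80141756,  25.1551924 , 128.32517106]), np.float64(5.679228364556298))
strap [475.9  31.2 128. ]
strap [479.4  11.  128. ]
strap [407.6   4.6 128. ]
strap [406.1  25.2 128. ]
end 2v (array([406.99735553,  14.90426843, 128.7869312 ]), np.float64(0.008511859233072537))
tin lid [576.2 -59.8 100. ] side [572.9 -62.4 100. ]
spare [ 440. -116.   55.] side [ 436. -118.   55.]
levertip (array([512.11033701,  22.40749221, 202.4080656 ]), np.float64(4.682672690279013))
stop post [ 584. -126.  110.] [ 578. -127.  110.] cheek [ 598. -125.  128.]
```

```bash
cat >> h.py <<'E'
def pose():
    s=env.state(); return s['eef_pos'],Ro.from_euler('xyz',s['tcp_rot']).as_matrix(),s
def goal(p,ydir,show=True):
    """tool down at p, tool y along world heading ydir(rad): shift in tool axes, turn vec"""
    x,R,s=pose(); G=np.c_[[0,0,-1],[np.cos(ydir),np.sin(ydir),0],[0,0,0]]; G[:,2]=np.cross(G[:,0],G[:,1])
    d=R.T@(np.array(p)-x); w=Ro.from_matrix(R.T@G).as_rotvec()
    print('t',s['t'],'shift',d.round(1),'turn',w.round(3),'J',s['joints'].round(2),'F',s['ft_force'].round(1),'pos',x.round(1)); return d,w
piv=np.array([570.,24.]); yaw=.065
E
python3 - <<'E'
from h import *
x,R,s=pose(); print(R.round(2), 'y heading',np.arctan2(R[1,1],R[0,1]))
goal([426,60,250],np.pi); goal([426,60,250],0)
E
```

```text
[[-0.   -0.9   0.43]
 [-0.    0.43  0.9 ]
 [-1.    0.   -0.  ]] y heading 2.692775533101385
t 0.15 shift [ -10.5 -357.8 -386. ] turn [-0.449 -0.001 -0.   ] J [ 1.02  0.49  1.56 -0.    1.09 -0.11] F [ 0.2 -0.1 -0.7] pos [271.1 563.  239.2]
t 0.15 shift [ -10.5 -357.8 -386. ] turn [ 2.693e+00 -0.000e+00  1.000e-03] J [ 1.02  0.49  1.56 -0.    1.09 -0.11] F [ 0.2 -0.1 -0.7] pos [271.1 563.  239.2]
```

{"name": "step_arm", "arguments": {
  "rows": [
    [-5, -40, -40, 0, 0, 0],
    [-5, -40, -40, 0, 0, 0],
    [-5, -40, -42, 0, 0, 0],
    [-5, -40, -42, 0, 0, 0],
    [-5, -40, -42, 0, 0, 0],
    [-5, -40, -42, 0, 0, 0],
    [-5, -40, -42, 0, 0, 0],
    [0, -40, -42, 0, 0, 0]
  ],
  "grip": 0
}}

```text
t: 1.15
eef_pos: [418.1, 114.9, 274.2]
tcp_rot: [-2.726, 1.569, -1.598]
ft_force: [1.3, 1.3, -0.4]
opening: 0.218
```

{"name": "step_arm", "arguments": {
  "rows": [
    [0, 0, 0, 0.18, 0, 0],
    [0, 0, 0, 0.18, 0, 0],
    [0, 0, 0, 0.18, 0, 0],
    [0, 0, 0, 0.18, 0, 0],
    [0, 0, 0, 0.18, 0, 0],
    [0, 0, 0, 0.18, 0, 0],
    [0, 0, 0, 0.18, 0, 0],
    [0, 0, 0, 0.18, 0, 0]
  ]
}}

```text
t: 2.15
eef_pos: [418.7, 110.0, 273.6]
tcp_rot: [-1.799, 1.568, -2.162]
ft_force: [-0.0, -0.2, -0.4]
opening: 0.002
```

{"name": "step_arm", "arguments": {
  "rows": [
    [0, 0, 0, 0.18, 0, 0],
    [0, 0, 0, 0.18, 0, 0],
    [0, 0, 0, 0.18, 0, 0],
    [0, 0, 0, 0.18, 0, 0],
    [0, 0, 0, 0.18, 0, 0],
    [0, 0, 0, 0.18, 0, 0],
    [0, 0, 0, 0.18, 0, 0]
  ]
}}

```text
t: 3.02
eef_pos: [417.9, 109.9, 273.0]
tcp_rot: [-0.834, 1.566, -2.501]
ft_force: [-0.0, -0.2, 0.3]
opening: 0.006
```

Run:
```python
from h import *
goal([428,58,240],0.055)
```

```text
t 3.025 shift [33.1 15.1 50.6] turn [-0.15   0.003  0.004] J [ 0.11  0.18  1.95 -0.    1.02  1.77] F [-0.  -0.2  0.3] pos [417.9 109.9 273. ]
```

{"name": "step_arm", "arguments": {
  "rows": [
    [20, 8, 25, -0.15, 0, 0],
    [15, 7, 25, 0, 0, 0],
    [40, 0, 0, 0, 0, 0],
    [40, 0, 0, 0, 0, 0],
    [20, 0, 0, 0, 0, 0],
    [0, 0, 0, 0, 0, 0]
  ]
}}

```text
t: 3.78
eef_pos: [432.0, 57.6, 134.7]
tcp_rot: [-0.67, 1.568, -2.191]
ft_force: [0.5, -0.2, 0.7]
opening: 0.002
```

Run:
```python
from h import *
goal([428,58,139],0.055)
for n in("side","wrist","top"):
    im=env.read_camera(n)[:,:,::-1]
    if n!='wrist': im=cv2.resize(im[190:350,250:430] if n=='side' else im[170:330,270:430],None,fx=3.4,fy=3.4)
    cv2.imwrite(f"pics/{n}1.png",im)
```

```text
t 3.775 shift [-4.3 -4.  -0.6] turn [-0.005  0.002  0.002] J [-0.02  0.39  2.12 -0.    0.63  1.51] F [ 0.5 -0.2  0.7] pos [432.   57.6 134.7]
```

View pics/side1.png

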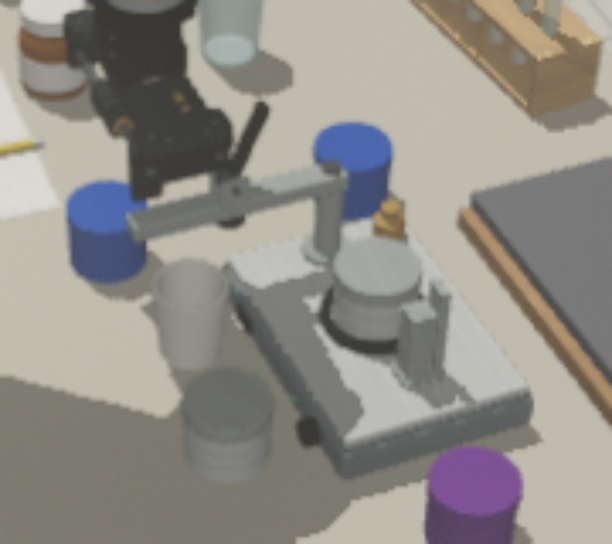

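View pics/wrist1.png

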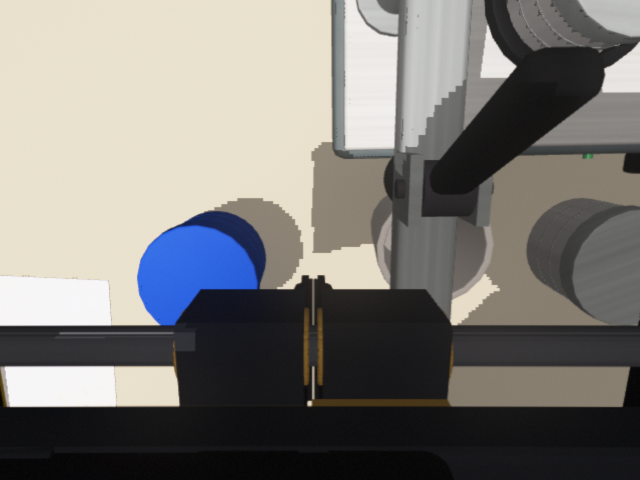

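View pics/top1.png

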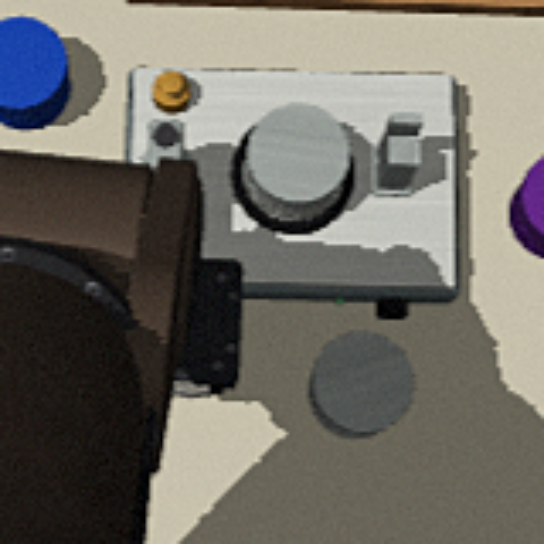

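{"name": "step_arm", "arguments": {
  "rows": [
    [-5, -2, 8, 0, 0, 0],
    [0, 0, 8, 0, 0, 0],
    [0, -2, 12, -0.1, 0, 0],
    [0, -2, 14, -0.1, 0, 0],
    [0, -2, 14, -0.1, 0, 0],
    [0, -2, 14, -0.1, 0, 0]
  ]
}}

```text
t: 4.68
eef_pos: [435.8, -15.9, 145.7]
tcp_rot: [0.85, 1.562, -0.259]
ft_force: [-0.2, 2.0, -0.7]
opening: 0.001
```

```bash
cat >> h.py <<'E'
def rep():
    x,R,s=pose(); v=x[:2]-piv; y=R[:2,1]; z=R[:2,2]
    print('t',round(s['t'],2),'pos',x.round(1),'r',(-v@y).round(1),'off',(v@z).round(1),'heading',np.arctan2(y[1],y[0]).round(3),'down',R[2,0].round(4),'F',s['ft_force'].round(1),'J',s['joints'].round(2))
E
python3 - <<'E'
from h import *
rep()
for n in("side","wrist"):
    im=env.read_camera(n)[:,:,::-1]
    if n=='side': im=cv2.resize(im[190:350,250:430],None,fx=3.4,fy=3.4)
    cv2.imwrite(f"pics/{n}2.png",im)
E
```

```text
t 4.67 pos [435.8 -15.9 145.7] r 137.9 off -24.2 heading 0.462 down -1.0 F [-0.2  2.  -0.7] J [-0.19  0.37  2.11 -0.    0.65  0.92]
```

View pics/side2.png

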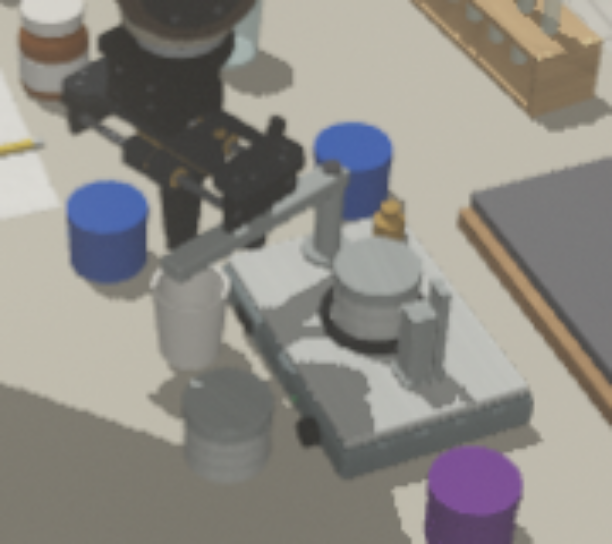

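View pics/wrist2.png

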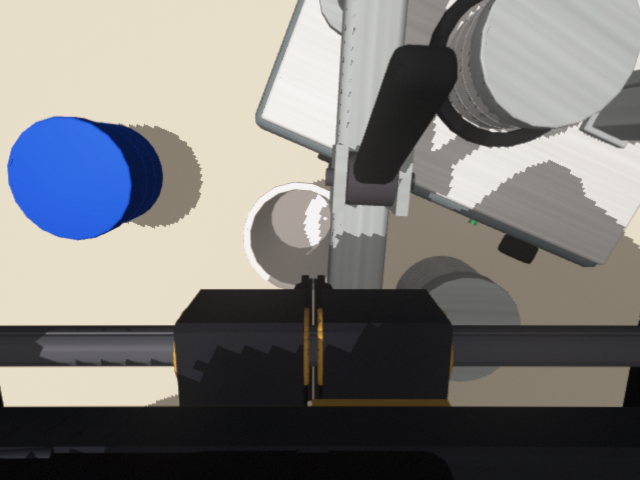

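The strap follows, with the lever still up and about 2 N of force. I lower by 5 mm and continue.

{"name": "step_arm", "arguments": {
  "rows": [
    [5, -2, 14, -0.1, 0, 0],
    [0, -2, 14, -0.1, 0, 0],
    [0, -2, 14, -0.1, 0, 0],
    [0, -2, 14, -0.1, 0, 0],
    [0, -2, 14, -0.1, 0, 0],
    [0, -2, 14, -0.1, 0, 0]
  ]
}}

```text
t: 5.52
eef_pos: [480.4, -87.0, 143.1]
tcp_rot: [0.359, 1.561, -0.152]
ft_force: [-0.7, 1.6, 0.5]
opening: -0.001
```

Run:
```python
from h import *
rep()
for n in("wrist",):
    im=env.read_camera(n)[:,:,::-1]
    cv2.imwrite(f"pics/{n}3.png",im)
```

```text
t 5.53 pos [480.4 -87.  143.1] r 140.6 off -23.8 heading 1.06 down -1.0 F [-0.7  1.6  0.5] J [-0.32  0.43  2.    0.    0.7   0.19]
```

View pics/wrist3.png

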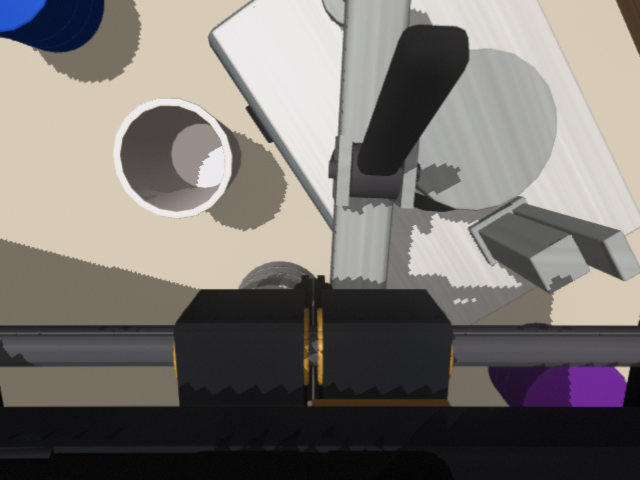

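{"name": "step_arm", "arguments": {
  "rows": [
    [2, -1, 14, -0.1, 0, 0],
    [0, -2, 14, -0.1, 0, 0],
    [0, -2, 14, -0.1, 0, 0],
    [0, -2, 14, -0.1, 0, 0],
    [0, -1, 7, -0.05, 0, 0]
  ]
}}

```text
t: 6.2
eef_pos: [537.0, -114.7, 142.2]
tcp_rot: [-0.094, 1.564, -0.156]
ft_force: [-1.3, -1.0, -0.1]
opening: 0.005
```

{"name": "step_arm", "arguments": {
  "rows": [
    [0, -1, 5, -0.035, 0, 0],
    [0, 0, 4, -0.03, 0, 0]
  ]
}}

```text
t: 6.45
eef_pos: [545.5, -115.7, 142.4]
tcp_rot: [-0.185, 1.565, -0.184]
ft_force: [-1.4, -0.9, 0.7]
opening: 0.004
```

Run:
```python
from h import *
rep()
for n in("wrist",):
    im=env.read_camera(n)[:,:,::-1]
    cv2.imwrite(f"pics/{n}4.png",im)
```

```text
t 6.45 pos [ 545.5 -115.7  142.4] r 139.7 off -24.6 heading 1.572 down -1.0 F [-1.4 -0.9  0.7] J [-0.33  0.51  1.83  0.    0.79 -0.33]
```

View pics/wrist4.png

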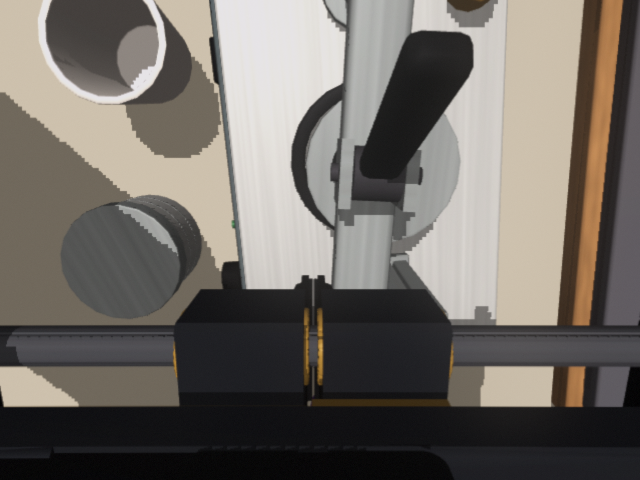

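{"name": "step_arm", "arguments": {
  "rows": [
    [0, 0, 4, -0.03, 0, 0],
    [0, 0, 4, -0.03, 0, 0]
  ]
}}

```text
t: 6.75
eef_pos: [554.1, -115.5, 142.6]
tcp_rot: [-0.266, 1.565, -0.202]
ft_force: [-1.9, -1.0, -0.4]
opening: 0.005
```

{"name": "step_arm", "arguments": {
  "rows": [
    [0, 0, 3, -0.01, 0, 0]
  ]
}}

```text
t: 6.88
eef_pos: [557.3, -115.3, 142.6]
tcp_rot: [-0.287, 1.564, -0.211]
ft_force: [-1.4, -1.3, -0.5]
opening: 0.006
```

{"name": "step_arm", "arguments": {
  "rows": [
    [0, 0, 2, 0, 0, 0],
    [0, 0, 2, 0, 0, 0]
  ]
}}

```text
t: 7.12
eef_pos: [561.6, -115.0, 142.6]
tcp_rot: [-0.295, 1.565, -0.22]
ft_force: [-1.9, -1.3, -0.5]
opening: 0.004
```

Run:
```python
from h import *
rep()
for n in("wrist",):
    im=env.read_camera(n)[:,:,::-1]
    cv2.imwrite(f"pics/{n}5.png",im)
```

```text
t 7.12 pos [ 561.6 -115.   142.6] r 138.0 off -18.9 heading 1.646 down -1.0 F [-1.9 -1.3 -0.5] J [-0.32  0.53  1.79  0.    0.81 -0.39]
```

View pics/wrist5.png

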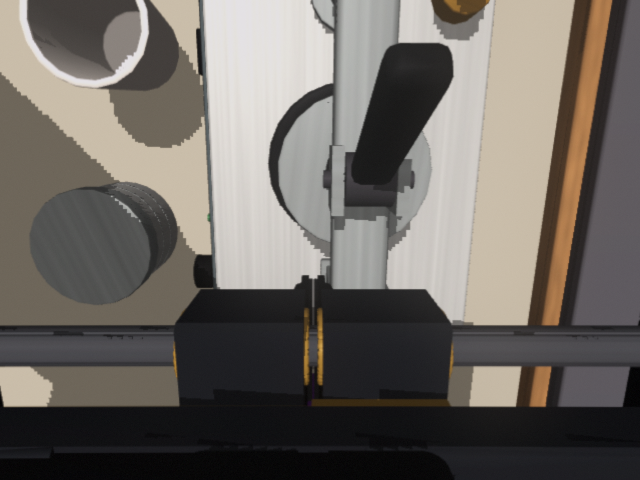

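{"name": "step_arm", "arguments": {
  "rows": [
    [0, 0, 2, 0, 0, 0],
    [0, 0, 2, 0, 0, 0]
  ]
}}

```text
t: 7.42
eef_pos: [562.2, -114.9, 142.3]
tcp_rot: [-2.928, 1.568, -2.852]
ft_force: [-15.4, -5.9, 10.3]
opening: 0.006
```

{"name": "step_arm", "arguments": {
  "rows": [
    [0, 0, 2, 0, 0, 0],
    [0, 0, 2, 0, 0, 0]
  ]
}}

```text
t: 7.68
eef_pos: [562.3, -114.9, 142.4]
tcp_rot: [3.109, 1.558, -3.098]
ft_force: [-13.2, -3.9, 8.0]
opening: 0.007
```

The strap met its stop: x stopped at 562.3 with the force up to 13–15 N. I back off and look.

{"name": "step_arm", "arguments": {
  "rows": [
    [0, 0, -10, 0, 0, 0],
    [0, -10, -10, 0, 0, 0],
    [-30, -10, 0, 0, 0, 0],
    [-50, 0, 0, 0, 0, 0],
    [-40, 0, 0, 0, 0, 0],
    [0, 0, 0, 0, 0, 0]
  ]
}}

```text
t: 8.43
eef_pos: [543.7, -139.2, 266.1]
tcp_rot: [3.087, 1.561, -3.121]
ft_force: [0.3, 0.2, -0.4]
opening: 0.007
```

Run:
```python
from h import *
rep()
for n in("wrist","side","top"):
    im=env.read_camera(n)[:,:,::-1]; cv2.imwrite(f"pics/{n}6raw.png",im)
    if n=='side': im=cv2.resize(im[190:350,250:430],None,fx=3.4,fy=3.4)
    cv2.imwrite(f"pics/{n}6.png",im)
```

```text
t 8.43 pos [ 543.7 -139.2  266.1] r 160.8 off -38.4 heading 1.646 down -1.0 F [ 0.3  0.2 -0.4] J [-0.37  0.38  1.68 -0.    1.1  -0.44]
```

View pics/wrist6.png

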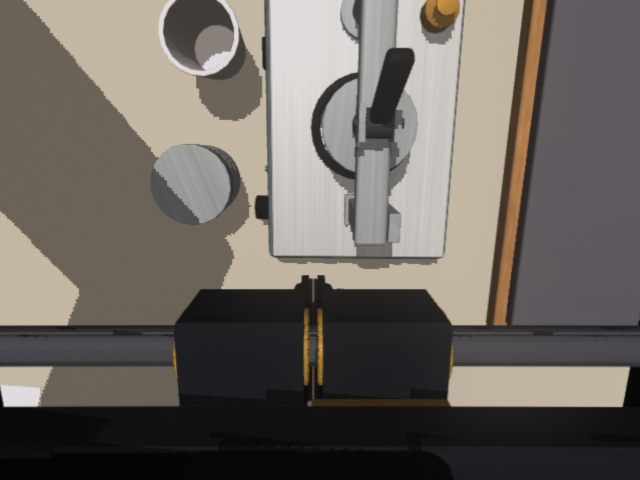

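View pics/side6.png

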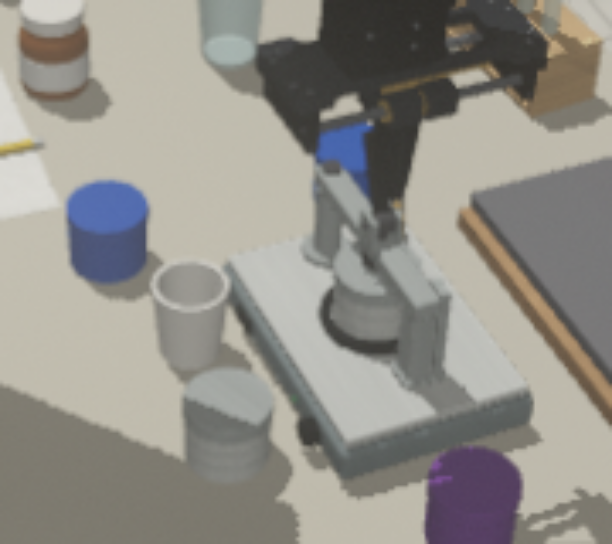

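View pics/top6.png

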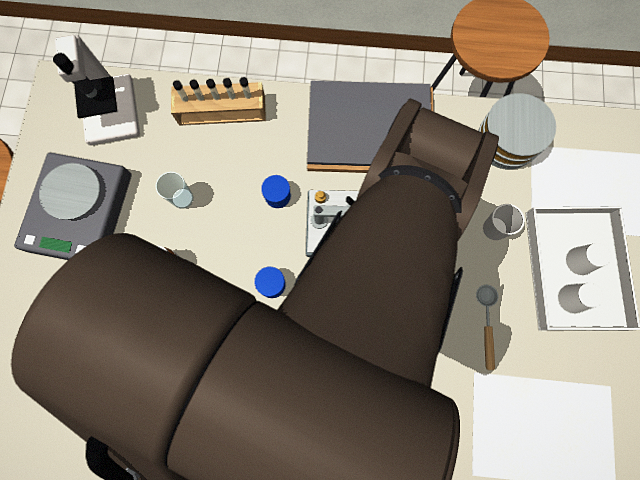

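Run:
```python
from h import *
W=cam('wrist')
e=onz(W,(372,243),128); m=onz(W,(374,155),128); a=onz(W,(379,10),128)
print('end',e,'mid',m,'near pivot',a)
u=(a-e)[:2];u/=np.linalg.norm(u);print('strap heading',np.arctan2(u[1],u[0]))
p=e[:2]+u*165; h=e[:2]+u*80; print('pivot est',p,'hinge est',h)
print('hinge',onz(W,(376,124),142),'tip top',onz(W,(399,52),211))
for s,z in((0,142),(70,0)):
  q=h+u*(s*np.cos(1.396)); print('expected px',proj(W,[*q,142+s*np.sin(1.396)]))
q=goal([*(h-u*40),250],np.arctan2(u[1],u[0]))
```

```text
end [ 580.09974354 -136.81694516  128.        ] mid [575.22640985 -79.5520064  128.        ] near pivot [569.08819721   3.83642437 128.        ]
strap heading 1.648925502032539
pivot est [567.22154074  27.6797171 ] hinge est [573.85576642 -57.0609877 ]
hinge [572.69959154 -61.23894696 142.        ] tip top [570.70924643 -34.53720013 211.        ]
expected px [378.72211426 116.83423909]
expected px [401.10156634  78.4560778 ]
t 8.575 shift [12.  38.9 37.6] turn [-0.003 -0.016 -0.003] J [-0.37  0.38  1.68 -0.    1.09 -0.44] F [ 0.6 -0.2 -0.8] pos [ 542.6 -138.6  262.5]
```

The strap lies against the cheek over the tin, and the lever is at about 67° (hinge (376,124), tip (399,52)). Measured hinge is at about (573,-59). The finger now goes to the lever's outer side.

{"name": "step_arm", "arguments": {
  "rows": [
    [0, 24, 18, 0, 0, 0],
    [0, 24, 18, 0, 0, 0],
    [20, 0, 0, 0, 0, 0],
    [20, 0, 0, 0, 0, 0],
    [0, 0, 0, 0, 0, 0]
  ]
}}

```text
t: 9.2
eef_pos: [572.9, -86.4, 213.7]
tcp_rot: [2.867, 1.544, 2.942]
ft_force: [-0.6, -0.7, 0.4]
opening: 0.004
```

Run:
```python
from h import *
h=np.array([573.,-59]);u=np.array([np.cos(1.645),np.sin(1.645)])
rep(); goal([*(h-25*u),215],1.645)
for n in("wrist","side"):
    im=env.read_camera(n)[:,:,::-1]
    if n=='side': im=cv2.resize(im[190:350,250:430],None,fx=3.4,fy=3.4)
    cv2.imwrite(f"pics/{n}7.png",im)
```

```text
t 9.2 pos [572.9 -86.4 213.7] r 110.3 off -5.3 heading 1.645 down -0.9996 F [-0.6 -0.7  0.4] J [-0.26  0.46  1.69 -0.    1.02 -0.34]
t 9.2 shift [-1.3  2.3  2.1] turn [ 0.001 -0.026 -0.007] J [-0.26  0.46  1.69 -0.    1.02 -0.34] F [-0.6 -0.7  0.4] pos [572.9 -86.4 213.7]
```

View pics/wrist7.png

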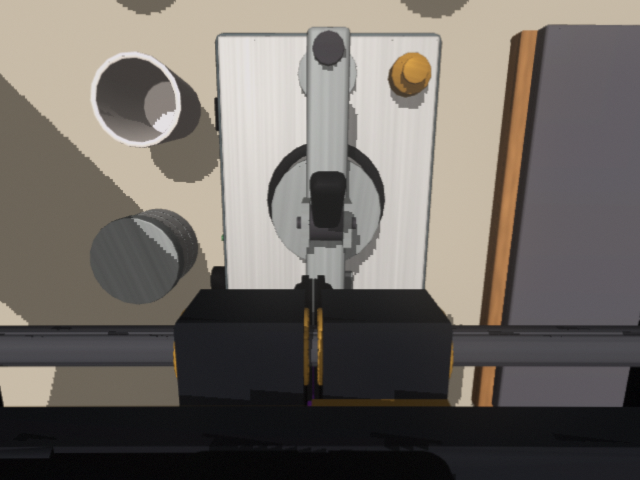

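View pics/side7.png

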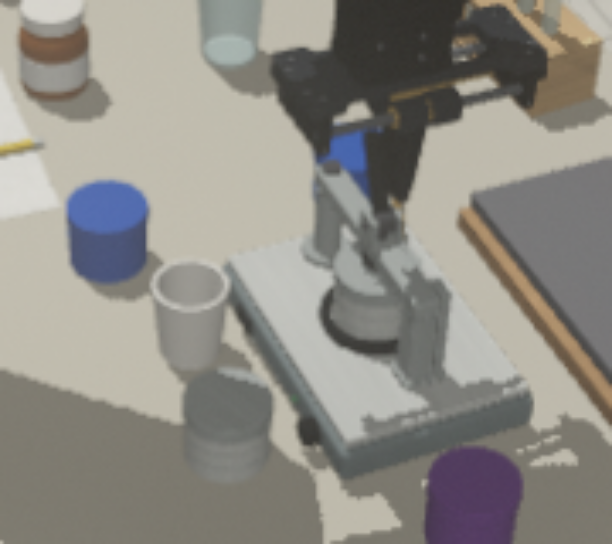

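The finger stands on the outer side of the lever, about 5 mm off its centre line at (328,185). I centre it and sweep the arc.

{"name": "step_arm", "arguments": {
  "rows": [
    [-3, 12, 5, 0, -0.026, 0],
    [-2, 12, 1, 0, 0, 0],
    [0, 7, 0, 0, 0, 0],
    [2, 9, 0, 0, 0, 0],
    [5, 8, 0, 0, 0, 0]
  ]
}}

```text
t: 9.93
eef_pos: [577.0, -35.9, 216.1]
tcp_rot: [0.423, 1.561, 0.497]
ft_force: [-0.1, -2.8, 0.4]
opening: 0.003
```

Run:
```python
from h import *
h=np.array([573.,-59]);u=np.array([np.cos(1.645),np.sin(1.645)])
rep(); goal([*(h+22*u),212],1.645)
for n in("wrist",):
    im=env.read_camera(n)[:,:,::-1]
    cv2.imwrite(f"pics/{n}8.png",im)
```

```text
t 9.93 pos [577.  -35.9 216.1] r 60.2 off 2.6 heading 1.645 down -0.9999 F [-0.1 -2.8  0.4] J [-0.18  0.45  1.71  0.01  0.98 -0.26]
t 9.925 shift [ 4.1 -0.8 -5.8] turn [-0.     0.009 -0.004] J [-0.18  0.45  1.71  0.01  0.98 -0.26] F [-0.1 -2.8  0.4] pos [577.  -35.9 216.1]
```

View pics/wrist8.png

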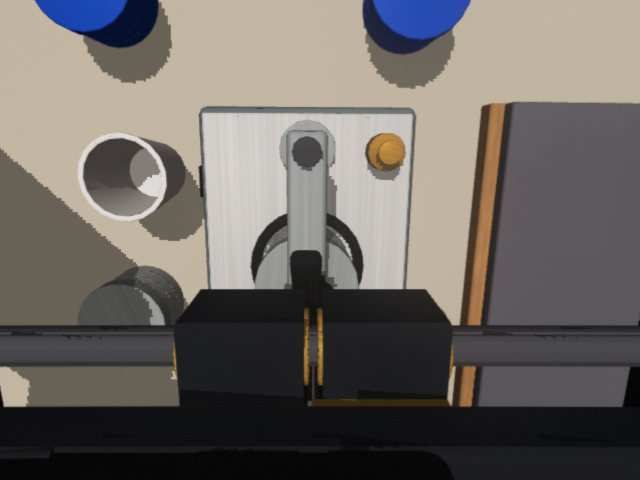

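Contact: 2.8 N along −y, and the finger is centred. I continue the arc.

{"name": "step_arm", "arguments": {
  "rows": [
    [8, 7, -2, 0, 0, 0],
    [9, 6, 0, 0, 0, 0],
    [8, 5, 0, 0, 0, 0],
    [8, 4, 0, 0, 0, 0]
  ]
}}

```text
t: 10.48
eef_pos: [573.7, -11.8, 180.6]
tcp_rot: [0.43, 1.56, 0.504]
ft_force: [1.2, -2.4, 3.6]
opening: 0.004
```

Run:
```python
from h import *
h=np.array([573.,-59]);u=np.array([np.cos(1.645),np.sin(1.645)])
rep(); goal([*(h+45*u),171.5],1.645)
for n in("wrist","side"):
    im=env.read_camera(n)[:,:,::-1]
    if n=='side': im=cv2.resize(im[190:350,250:430],None,fx=3.4,fy=3.4)
    cv2.imwrite(f"pics/{n}9.png",im)
```

```text
t 10.47 pos [573.7 -11.8 180.6] r 35.9 off 1.0 heading 1.645 down -0.9999 F [ 1.2 -2.4  3.6] J [-0.14  0.48  1.76  0.01  0.89 -0.22]
t 10.475 shift [ 9.1 -2.1 -4.2] turn [ 0.     0.01  -0.004] J [-0.14  0.48  1.76  0.01  0.89 -0.22] F [ 1.2 -2.4  3.6] pos [573.7 -11.8 180.6]
```

View pics/wrist9.png

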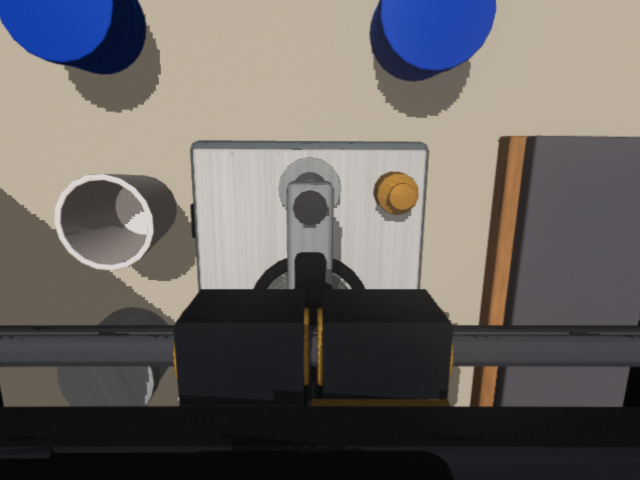

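View pics/side9.png

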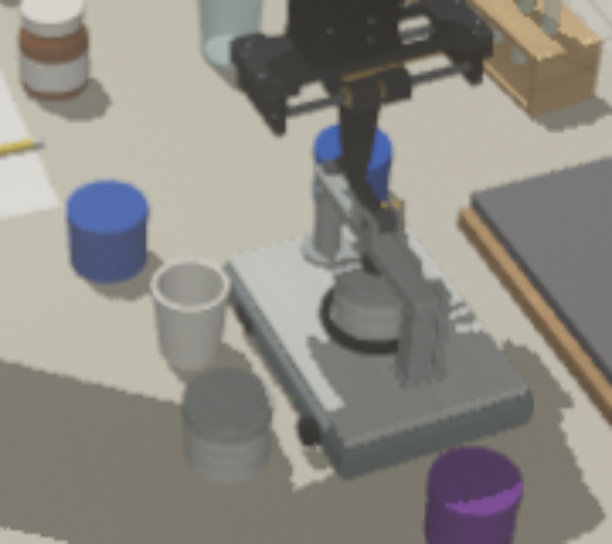

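Nearly down. Now I press straight down until it bottoms.

{"name": "step_arm", "arguments": {
  "rows": [
    [4, 0, 0, 0, 0, 0],
    [4, 0, 0, 0, 0, 0]
  ]
}}

```text
t: 10.82
eef_pos: [573.3, -10.8, 172.0]
tcp_rot: [0.673, 1.56, 0.747]
ft_force: [0.2, 3.0, 4.8]
opening: 0.006
```

{"name": "step_arm", "arguments": {
  "rows": [
    [3, 0, 0, 0, 0, 0],
    [2, 0, 0, 0, 0, 0]
  ]
}}

```text
t: 11.08
eef_pos: [573.7, -10.6, 170.6]
tcp_rot: [0.5, 1.558, 0.574]
ft_force: [-9.9, 1.4, 29.7]
opening: 0.0
```

It bottomed at 30 N with the tip at z ≈ 145.6 (146.5 expected). I hold briefly, then lift away.

{"name": "step_arm", "arguments": {
  "rows": [
    [1, 0, 0, 0, 0, 0],
    [1, 0, 0, 0, 0, 0]
  ]
}}

```text
t: 11.32
eef_pos: [573.4, -10.7, 171.4]
tcp_rot: [0.417, 1.557, 0.491]
ft_force: [-3.0, 1.3, 12.5]
opening: 0.005
```

{"name": "step_arm", "arguments": {
  "rows": [
    [-15, 0, 0, 0, 0, 0],
    [-45, 0, 0, 0, 0, 0],
    [-45, -10, 0, 0, 0, 0],
    [-30, -50, 0, 0, 0, 0],
    [0, -50, 0, 0, 0, 0],
    [0, -30, 0, 0, 0, 0],
    [0, 0, 0, 0, 0, 0]
  ]
}}

```text
t: 12.2
eef_pos: [581.5, -155.8, 313.3]
tcp_rot: [0.253, 1.557, 0.327]
ft_force: [-0.8, 0.0, 0.4]
opening: 0.007
```

Run:
```python
from h import *
rep()
W=cam('wrist')
h=np.array([573.,-59]);u=np.array([np.cos(1.645),np.sin(1.645)])
print('expect tip px',proj(W,[*(h+70*u),146]),'hinge',proj(W,[*h,146]), 'strap end',proj(W,[*(h-80*u),128]))
for n in("wrist","side"):
    im=env.read_camera(n)[:,:,::-1]
    if n=='side': im=cv2.resize(im[190:350,250:430],None,fx=3.4,fy=3.4)
    cv2.imwrite(f"pics/{n}10.png",im)
```

```text
t 12.2 pos [ 581.5 -155.8  313.3] r 180.1 off -2.0 heading 1.646 down -0.9999 F [-0.8  0.   0.4] J [-0.37  0.39  1.52  0.01  1.22 -0.45]
expect tip px [307.24144203 -20.76500773] hinge [307.52561727  93.13661764] strap end [307.75219018 204.90146526]
```

View pics/wrist10.png

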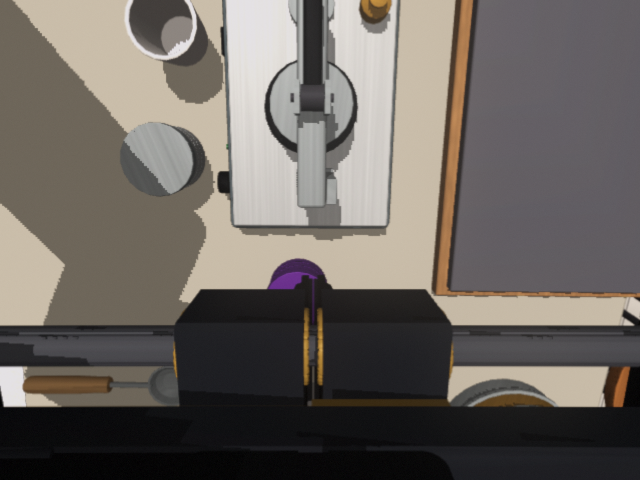

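View pics/side10.png

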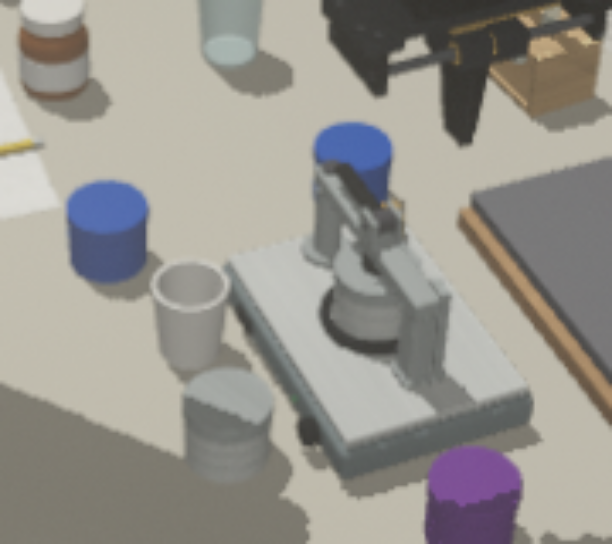

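{"name": "step_arm", "arguments": {
  "rows": [
    [0, 40, 0, 0, 0, 0],
    [0, 40, 0, 0, 0, 0],
    [0, 0, 0, 0, 0, 0]
  ]
}}

```text
t: 12.68
eef_pos: [574.4, -68.9, 313.5]
tcp_rot: [0.376, 1.558, 0.455]
ft_force: [1.0, -0.5, -0.4]
opening: 0.003
```

Run:
```python
from h import *
rep()
im=env.read_camera('wrist')[:,:,::-1]
cv2.imwrite("pics/wrist11.png",cv2.resize(im[0:300,180:480],None,fx=2,fy=2))
```

```text
t 12.68 pos [574.4 -68.9 313.5] r 92.9 off -2.9 heading 1.65 down -0.9999 F [ 1.  -0.5 -0.4] J [-0.24  0.35  1.58  0.01  1.2  -0.32]
```

View pics/wrist11.png

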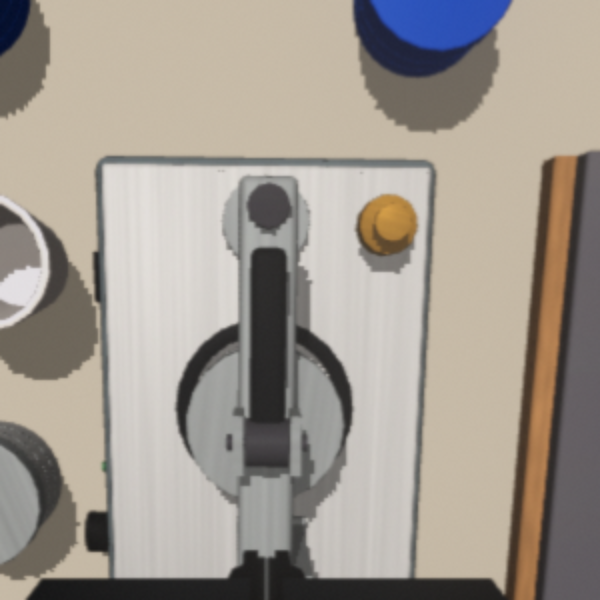

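Run:
```python
from h import *
W=cam('wrist')
p=onz(W,(314,102.5),130);t=onz(W,(313.8,124.6),146);b=onz(W,(313.2,279),128);f=onz(W,(314,89),128)
print('pivot',p,'tip',t,np.linalg.norm((p-t)[:2]))
print('tip dist if z=150/155',[np.linalg.norm((onz(W,(313.8,124.6),z)-p)[:2]).round(1) for z in(150,155)])
c=lambda x,y:(180+(x+.5)/2-.5,(y+.5)/2-.5)
g=lambda a,b:np.arctan2(*( (b-a)[[1,0]]))
e1=[onz(W,c(*q),128) for q in((240,550),(242,185))]; e2=[onz(W,c(*q),128) for q in((291,550),(297,185))]
print('strap heading',g(*e1),g(*e2))
s1=[onz(W,c(*q),45) for q in((110,570),(99,170))]; s2=[onz(W,c(*q),45) for q in((412,570),(432,170))]
print('shaker y heading',g(*s1),g(*s2))
```

```text
pivot [570.69455504  22.54799454 130.        ] tip [571.57162224   6.48275953 146.        ] 16.089158548187555
tip dist if z=150/155 [np.float64(16.2), np.float64(16.4)]
strap heading 1.6362806820596718 1.6396274991059123
shaker y heading 1.632446665079137 1.640615674706102
```

Run:
```python
from cell import env
print(env.state()['ft_force'].round(1)); print(env.job_done())
```

```text
[ 0.3 -1.3  0.4]
the job is handed in; nothing more can be done
None
```

The tin is clamped and the job is handed in, at about 12.7 s of the 51 s allowed. No verdict was reported.

With the gripper shut, I pushed the strap round using the outside of a finger. It met its stop at 13–15 N and stopped moving. I then pushed the lever over from its outer side with the fingertips and pressed it down. It bottomed at about 30 N with the tip at z ≈ 146 mm, where 146.5 mm was expected. I then drew the arm clear.

**Last checks:**
- **Strap:** its heading was 1.638 rad against 1.637 rad for the shaker's y axis, so it is on its stop.
- **Lever:** it lies along the strap, with its tip 16 mm from the pivot (15 mm expected).
- **Tin:** it looks upright in its seat in the last pictures.
- **Bystanders:** the cup, spare tin and weight look unmoved. I did not re-measure the others, but the arm never went near them.
- **Pad force:** I could not measure it directly. I infer it from the lever being fully down.

One reading disagreed with the description: the lever started about 0.25 rad from upright, at roughly 66° rather than 80°. It is within the 0.6 rad limit, so it did not affect the job.

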